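# Clear the grinder chute, fit the bayonet lid and hold it at pulse

### The arm

A 6-joint arm with a two-finger parallel gripper is mounted at the origin on a cart in front of the work surface, level with it; the furniture and walls round the work are solid. World frame = base frame: x ahead of the robot, y to its left, z up, the work surface at z = 0. Lengths are in mm, angles in rad, forces in N, time in s.
With the tool pointing down it reaches from about 300 to 775 mm from the base axis. Payload 14.6 kg.
Tool frame: the origin (TCP) lies where the fingers leave the gripper's body, on its centre line; the fingertips stand 97 mm ahead of it and the grasp point (between the pads) lies ahead of it (grip_depth is the z of the grasp point in the tool frame, in mm); z points along the fingers, y is the line along which they close (so a half turn about z gives the same grasp; the last joint's range is limited). The gripper opens to 94 mm and grips with 3 to 60 N. Pads are 16 mm wide; open, the fingers measure 119 mm over their backs; the gripper's body (75 mm by 177 mm) begins 78 mm behind the grasp point.
Start: joints at [-1.171, 0.3, 1.521, -0, 1.321, -0.067], TCP at [247.509, -491.151, 302.646] pointing down, gripper open.
Joint ranges: [-3.03, 3.03], [-0.79, 2.21], [0.23, 2.52], [-1.04, 4.18], [0, 3.07], [-2.55, 2.55]. Speed limits (rad/s): [2.22, 2.22, 2.57, 3.14, 3.14, 3.14].

### API

Orientations are given as [roll, pitch, yaw] about the fixed x, y, z axes, in that order (R = Rz(yaw) Ry(pitch) Rx(roll)).
In Python, from cell import read_state, camera, sign_off, regions_of, spot_point, grip_depth gives the robot as it stands. The module is installed in compiled form; this text tells all that it offers.
- The arm moves only by the tool send_rows, never from a script. Its argument "series" is a list of rows, each a list of 3 entries, a list of its own where there are three numbers: the shift along the world's x, y, z in mm, then the turn about the world's z in degrees, then the closure, from -1 (fully open) to 1 (shut), so that 0 is half open. A call has 1 to 12 rows; each row shifts and turns the commanded pose from where the row before left it; what a row does not reach is not made up. A row lasts 1/10 s, in which the tool goes at most 50 mm and 8.59 degrees, less where a joint would pass 70% of its speed; a pose out of reach is approached as far as the arm can. A call is refused whole if a number of a shift passes 50 or a number of a turn 8.59, either way. A call with a gripper value outside its range is refused whole. The fingers move at their own pace and stop on an object; "squeeze" is the grip in N (left out, the last holds). Time passes only in rows, so rows that do not move let the fingers close. It gives the time, the measured TCP pose, the force, the opening and the grip force at its end, in the units of the state.
- read_state(): the state, without advancing time (a new reading comes with each control period).
- camera(name): name is "scene" or "top"; returns a dict with "color" (480x640x3 uint8, blue, green, red), "fx", "fy", "cx", "cy" (pixels), "dist" ([k1, k2, p1, p2, k3] as OpenCV has them; the pictures are not rectified), "camera_from_world" (4x4, takes a point from world to camera coordinates). Camera axes: x right, y down, z forward; pixel columns grow to the right and rows downward; lengths in mm; the calibration is good to about 2 mm. A picture is of the moment at which its call begins. There is no depth.
- sign_off(): hands the job in; it is judged then, once.
Trained networks look in a picture, given as the dict that the camera call returned (one of the last four; its "shot" number tells which), for a name from the list of things; names that differ only in an ending like _2 or _b are one class to them, and where a whole thing is asked for, a point or a joint stands for the part that bears it (a point fixed in the world has none). Each returns a list of dicts, best first, with "confidence" (0 to 1); they miss things now and then, are a little off and sometimes report something else, mostly with a low value. They report only what shows in the picture. A call takes as long as a camera call.
- regions_of(thing, picture): "mask" (480x640 bool, what is visible of it).
- spot_point(thing, picture): "point" ([x, y, z] in mm, in the coordinates of the camera as it stood for that picture, good to about 4 mm: a listed point, or the origin of a listed thing).
The state is a dict: "clock": time; "joints": joint angles; "qd": joint speeds; "effort": joint torques, N m; "eef_pos": TCP position; "eef_rot": TCP orientation; "wrist_force": force on the tool from outside, world axes, zero at the start; "moment": the same for the moment, N m; "finger_gap": finger opening in mm; "finger_force": force on a finger pad.
Only numpy, scipy, OpenCV 4.12 (cv2) and the standard library are available. Lean on these libraries where they do the work, as an engineer would, in place of code of your own. Each camera call takes 0.05 s, during which the arm holds its last target. There are 200 camera calls.

### The job

Get the bean grinder running: first squeeze the orange trigger on the grinder's side grip right in and let it spring back, to clear the chute. Then put the grey lid on the grinder with its white pointers at the black marks so that its lugs drop in fully, turn it clockwise (seen from above) against the spring until the pointers stand in the green bands half-way to the lock, never as far as the red bands where it would lock, and finish while still gripping the lid and holding it there, because it springs back if let go. Leave the jar, mug, timer and teaspoon where they are.

Things in the scene. Friction and masses are not known exactly. Their poses are not given: they have to be found in the camera images.
- grinder: Cream bean grinder, fixed: round body 120 mm across (131 at the foot), flat top face 86 mm above the worktop. Origin on its axis at worktop level, z up. Pulse (green) directions are its +x and -x. Black entry marks, green and red bands lie on the rim of the top face, 47 to 58 mm from the axis, each twice, half a turn apart. A side grip stands at its y = +106 mm.
- mouth (a point): Centre of the mouth, on the axis at the top face (86 mm up), axes as grinder. Hole of 53 mm diameter in a 5 mm steel flange, with two gaps (out to 76 mm diameter, 38 degrees wide) at the black marks. Below it an 11 mm high chamber where the lid's lugs turn clockwise; a fixed stop blocks counter-clockwise.
- entry_mark (a point): Middle of one black entry mark (6 degrees wide) on the rim, 52 mm from the axis, 40 degrees counter-clockwise (seen from above) from the grinder's +x. The other is half a turn away. The lid goes in with its pointers at these marks.
- pulse_mark (a point): Middle of one green band (22 degrees wide) on the rim, 52 mm from the axis on the grinder's +x side. The other is half a turn away.
- lock_mark (a point): Middle of one red lock band (22 degrees wide) on the rim, 40 degrees clockwise from the green middle. The other is half a turn away.
- squeeze (a point): Point on the side grip between trigger and post, 103 mm above the worktop, axes as grinder. Measured in x from here: fixed cream post +3 to +21 mm (22 mm wide in y, top 120 mm up); orange trigger at rest -23 to -13 mm (18 mm wide, top 118 mm up). Outsides 44 mm apart at rest, about 31 mm pressed right in. Can be squeezed along x from above.
- trigger (a joint): Angle of the trigger: 0 at rest, 0.24 rad at its stop. Hinged 50 mm above the worktop, it swings towards the grinder's +x. At the height of squeeze about 3 N start it and 8 N press it right in; it springs back by itself. Right in: above 0.18; back: below 0.05.
- ring (a joint): Turn (rad, clockwise from above) of the sprung ring in the mouth that the lid's lugs push: 0 at rest, end stop 1.3. The lid meets it about 0.16 rad clockwise from the black marks; about 0.54 when the pointers are mid-green; above 1.05 the lid locks. Spring 0.03 N m at 0, 0.095 N m at green: it turns the lid back when let go.
- lid_bar (a point): Middle of the grip bar of the loose lid (0.12 kg), on its axis, 35 mm above its underside; x along the bar, z up. Black bar 60 mm long, 22 mm wide (y), from 13 mm below to 13 mm above this point; grey disc 88 mm across, 21 to 13 mm below it. White pointers at both bar ends, along +x and -x. Same after a half turn. Fully in, this point is 21 mm above mouth.
- lid_foot (a point): Centre of the underside of the lid's plug, axes as lid_bar. The plug is 48 mm across and 14 mm tall, with two steel lugs along +x and -x: 64 mm across over both, 24 degrees wide, 0 to 7 mm above this point. At the start the lid stands upright on the worktop on it; fully in the mouth it is 14 mm below mouth (level with it if the lugs lie on the flange).
- bean_jar: Bystander: clip-top glass jar with dark contents, 90 mm across, 114 mm tall. Origin centre of underside.
- white_mug: Bystander: white mug 80 mm across, 112 mm with handle, 98 mm tall. Origin in the underside, middle of mug with handle.
- timer: Bystander: green and cream twist timer 60 mm across, 42 mm tall. Origin centre of underside.
- spoon_tea: Bystander: steel teaspoon 132 mm long, lying flat. Origin centre of underside.

How it is judged:
By the outcome, as a careful person would: the job done as asked, in the order asked, and still so for the second after the job is handed in, while the arm keeps its last pose, push and grip.
It also fails if it takes over 58 s, if anything falls off the work surface, if the arm or the gripper's body presses on something with over 40 N, if the wrist force passes 120 N, or if a joint passes its speed limit or range.

## Working session

There is one attempt and no reset: what is moved stays moved. The work goes in short steps, Python scripts to look and compute and a tool call to move; the robot and the scene stay as the last step left them, time stands still between calls to the robot, and variables do not carry over. Pictures are saved under pics/ and viewed, at most 10 in all, crops included, and the job is handed in when it is done.

Besides the shell and the picture viewer there is one more tool, called after "Call:" as name([rows], argument=value, ...), one row to a line, values as JSON. send_rows: Moves the arm, as the interface text tells. Its arguments: {"type":"object","properties":{"series":{"type":"array"},"squeeze":{"type":"number"}},"required":["series"]}

```bash
mkdir -p pics
cat > h.py <<'E'
import numpy as np, cv2
from cell import *
def world(pic,p):
    T=np.linalg.inv(np.array(pic["camera_from_world"])); return (T@np.r_[p,1])[:3]
def pix(pic,pw):
    T=np.array(pic["camera_from_world"]); K=np.array([[pic["fx"],0,pic["cx"]],[0,pic["fy"],pic["cy"]],[0,0,1.]])
    r,_=cv2.Rodrigues(T[:3,:3]); return cv2.projectPoints(np.float64(pw).reshape(-1,1,3),r,T[:3,3],K,np.array(pic["dist"],float))[0][:,0]
def ray(pic,uv,z):
    "pixels -> world points at height z"
    T=np.linalg.inv(np.array(pic["camera_from_world"])); K=np.array([[pic["fx"],0,pic["cx"]],[0,pic["fy"],pic["cy"]],[0,0,1.]])
    n=cv2.undistortPoints(np.float64(uv).reshape(-1,1,2),K,np.array(pic["dist"],float))[:,0]
    d=np.c_[n,np.ones(len(n))]@T[:3,:3].T; o=T[:3,3]
    return o+d*((z-o[2])/d[:,2])[:,None]
E
python3 - <<'E'
from h import *
print(read_state(), grip_depth if not callable(grip_depth) else grip_depth())
for c in("scene","top"):
    p=camera(c); cv2.imwrite(f"pics/{c}0.png",p["color"]); print(c,world(p,[0,0,0]).round(),p["fx"])
    for t in("grinder","mouth","entry_mark","pulse_mark","lock_mark","squeeze","lid_bar","lid_foot","bean_jar","white_mug","timer","spoon_tea"):
        print(t,[(world(p,r["point"]).round(1).tolist(),round(r["confidence"],2)) for r in spot_point(t,p)[:3]])
E
```

```text
{'clock': 0.0, 'joints': array([-1.17064376e+00,  3.00447922e-01,  1.52159995e+00, -1.34082471e-05,
        1.32068280e+00, -6.66070253e-02]), 'qd': array([ 0.00010741,  0.00040308,  0.00077384,  0.00075998, -0.00047679,
       -0.0011764 ]), 'effort': array([-4.19859134e-03, -5.31813276e+01, -3.52743816e+01,  7.06927897e-02,
        2.44660873e-02, -1.15788298e-04]), 'eef_pos': array([ 247.42823434, -491.02733133,  302.09099676]), 'eef_rot': array([-3.14045629e+00, -6.27856000e-05,  4.66762878e-01]), 'wrist_force': array([0.90626884, 0.10676619, 0.64717472]), 'moment': array([-0.02388839,  0.01022811,  0.03969225]), 'finger_force': 0.0, 'finger_gap': 93.93331962372507} 78.39999999999999
scene [-317.  793.  770.] 584.79924349727
grinder [([500.0, 57.2, -0.9], 0.6)]
mouth [([498.0, 58.1, 86.2], 0.81), ([543.4, 91.8, 84.9], 0.6), ([676.5, -310.4, -2.5], 0.43)]
entry_mark [([540.9, 91.8, 86.2], 0.64)]
pulse_mark [([550.5, 56.8, 85.8], 0.82), ([539.9, 91.7, 86.8], 0.36)]
lock_mark [([542.5, 23.2, 84.5], 0.69)]
squeeze [([498.3, 164.3, 100.1], 0.61)]
lid_bar [([529.8, -243.2, 37.1], 0.75)
[... 192 characters left out ...]
698.3, -166.9, 0.7], 0.63)]
spoon_tea [([674.6, -308.5, -1.8], 0.66)]
top [416. -55. 922.] 453.3159181470118
grinder [([505.5, 54.6, 3.8], 0.66), ([530.7, -244.0, -4.3], 0.63)]
mouth []
entry_mark [([540.7, 89.0, 87.2], 0.74)]
pulse_mark [([552.4, 57.0, 87.8], 0.76)]
lock_mark [([543.1, 22.2, 89.6], 0.8), ([554.2, 59.1, 86.8], 0.3)]
squeeze [([504.4, 162.9, 102.6], 0.6)]
lid_bar [([676.9, -309.8, 2.1], 0.72), ([529.4, -241.9, 36.0], 0.6)]
lid_foot [([531.1, -240.8, 1.2], 0.87)]
bean_jar [([683.9, -24.5, -0.7], 0.71), ([529.2, -244.2, 36.5], 0.28)]
white_mug [([704.6, -169.9, -1.3], 0.63), ([506.1, 56.8, 0.8], 0.53)]
timer [([388.6, -77.1, 0.9], 0.58)]
spoon_tea [([671.6, -309.3, 1.4], 0.77)]
```

View pics/top0.png

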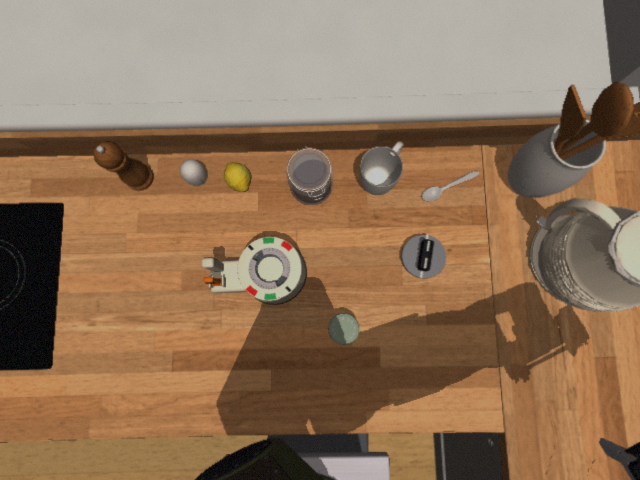

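View pics/scene0.png

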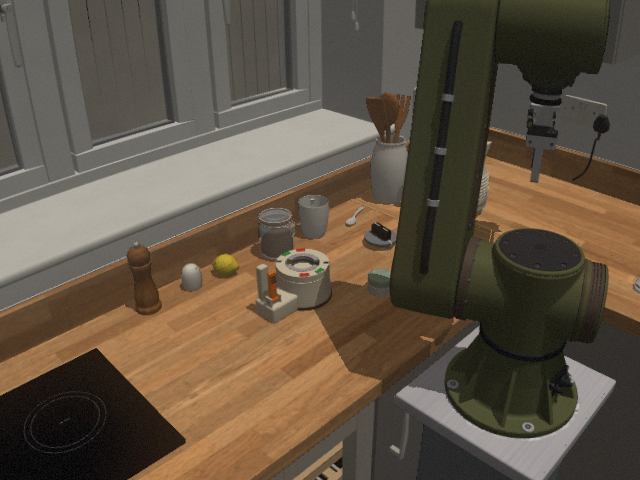

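The top view shows the grinder at about (270,270). Its grip is at (212,272), with the post above the orange trigger. The lid is at (425,257) with its bar nearly along image vertical, and the timer, jar, mug and spoon are clear of both. Next I'll measure these from the colours.

Run:
```python
from h import *
p=camera("top"); s=p["color"]; hsv=cv2.cvtColor(s,cv2.COLOR_BGR2HSV)
H,S,V=[hsv[...,i].astype(int) for i in range(3)]
def blobs(m,box,z,n):
    k=np.zeros(m.shape,np.uint8); x0,x1,y0,y1=box; k[y0:y1,x0:x1]=m[y0:y1,x0:x1]
    c,l,st,ce=cv2.connectedComponentsWithStats(k)
    for i in range(1,c):
        if st[i,4]>=n: print(box,st[i,4],ce[i].round(1),ray(p,ce[i],z)[0].round(1))
B=(225,320,225,315)
print("green");blobs((H>40)&(H<90)&(S>100),B,86,8)
print("red");blobs(((H<6)|(H>174))&(S>120),B,86,8)
print("orange");blobs((H<16)&(S>170)&(V>80),(195,235,255,300),118,8)
print("bar");m=(V<60);blobs(m,(408,442,235,280),48,20)
k=np.zeros(m.shape,bool);k[235:280,408:442]=m[235:280,408:442]
ys,xs=np.nonzero(k);w=ray(p,np.c_[xs,ys],48)[:,:2];c=w.mean(0);u,sv,vt=np.linalg.svd(w-c);print("bar",c,np.degrees(np.arctan2(vt[0,1],vt[0,0])),np.ptp((w-c)@vt.T,axis=0))
cv2.imwrite("pics/c1.png",np.hstack([cv2.resize(s[235:310,195:315],None,fx=4,fy=4,interpolation=2),cv2.resize(s[225:300,390:460],None,fx=4,fy=4,interpolation=2)]))
```

```text
green
(225, 320, 225, 315) 49 [268.2 239.9] [556.   58.3  86. ]
(225, 320, 225, 315) 53 [269.6 296.2] [451.2  56.   86. ]
red
(225, 320, 225, 315) 61 [286.2 245.2] [545.2  24.6  86. ]
(225, 320, 225, 315) 62 [251.1 290.5] [462.3  89.9  86. ]
orange
(195, 235, 255, 300) 89 [211.  280.7] [479.6 155.8 118. ]
bar
(408, 442, 235, 280) 325 [424.3 254.8] [ 526.1 -238.7   48. ]
bar [ 526.15372277 -238.68061463] 167.7435023151504 [60.92954463 25.5707855 ]
```

View pics/c1.png

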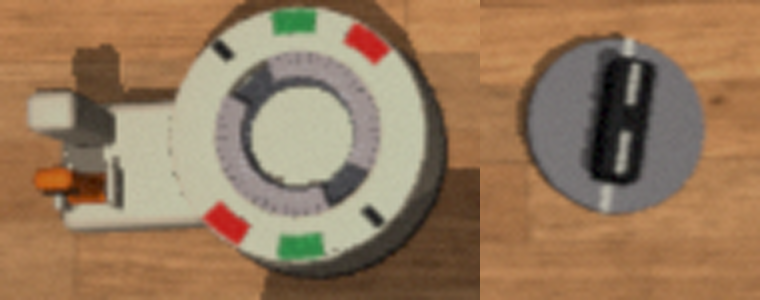

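Run:
```python
from h import *
p=camera("top")
f=lambda x,y:(195+x/4-.375,235+y/4-.375)
g=lambda x,y:(390+(x-480)/4-.375,225+y/4-.375)
print("post top",ray(p,[f(53,110)],120)[0].round(1),"trig top",ray(p,[f(53,180)],118)[0].round(1))
print("entry",ray(p,[f(223,49),f(372,216)],86).round(1))
a=ray(p,[g(628,45),g(605,202)],22);d=a[0]-a[1];print("lid ptr",a.round(1),a.mean(0),np.degrees(np.arctan2(d[1],d[0])))
b=ray(p,[g(634,82),g(621,158)],48);d=b[0]-b[1];print("lid stripes",b.round(1),b.mean(0),np.degrees(np.arctan2(d[1],d[0])))
q=camera("scene");s=q["color"];hsv=cv2.cvtColor(s,cv2.COLOR_BGR2HSV);H,S,V=[hsv[...,i].astype(int) for i in range(3)]
for n,m in(("green",(H>40)&(H<90)&(S>100)),("red",((H<6)|(H>174))&(S>120))):
    k=np.zeros(m.shape,np.uint8);k[240:310,265:340]=m[240:310,265:340]
    c,l,st,ce=cv2.connectedComponentsWithStats(k)
    for i in range(1,c):
        if st[i,4]>5: print(n,st[i,4],ce[i].round(1),ray(q,ce[i],86)[0].round(1))
```

```text
post top [512.7 161.5 120. ] trig top [481.6 161.4 118. ]
entry [[543.6  91.7  86. ]
 [464.3  22.7  86. ]]
lid ptr [[ 567.4 -250.8   22. ]
 [ 489.1 -235.2   22. ]] [ 528.23044981 -242.99541269   22.        ] -11.314914236245636
lid stripes [[ 544.8 -247.    48. ]
 [ 508.  -238.7   48. ]] [ 526.39216113 -242.89255152   48.        ] -12.694700730360116
green 19 [285.7 253. ] [553.9  58.8  86. ]
green 21 [319. 270.] [449.   56.1  86. ]
red 22 [300.2 249.4] [542.2  25.   86. ]
red 29 [303.8 274.1] [460.7  90.2  86. ]
```

Call:
send_rows([
  [[16, 41, 0], 4, -1],
  [[16, 41, 0], 4, -1],
  [[16, 41, 0], 4, -1],
  [[16, 41, 0], 4, -1],
  [[16, 41, 0], 4, -1],
  [[16, 41, 0], 4, -1],
  [[16, 41, 0], 4, -1],
  [[16, 41, 0], 4, -1],
  [[16, 41, 0], 4, -1],
  [[16, 41, 0], 4, -1],
  [[16, 41, 0], 4, -1],
  [[16, 41, 0], 4, -1],
])

```text
clock: 2.65
eef_pos: [439.8, 2.7, 302.9]
eef_rot: [3.141, -0.0, 1.307]
wrist_force: [0.3, -1.0, 0.4]
finger_gap: 94.4
finger_force: 0.0
```

Call:
send_rows([
  [[16, 40, 0], 4, -1],
  [[16, 40, 0], 4, -1],
  [[16, 40, 0], 4, -1],
  [[17, 38, 0], 4.5, -1],
  [[0, 0, -20], 0, -1],
  [[0, 0, -20], 0, -1],
  [[0, 0, 0], 0, -1],
])

```text
clock: 3.35
eef_pos: [503.8, 158.9, 260.3]
eef_rot: [-3.137, 0.001, 1.593]
wrist_force: [-0.2, 0.4, 0.9]
finger_gap: 93.8
finger_force: 0.0
```

Call:
send_rows([
  [[1.5, 3, -20], 0, -1],
  [[0, 0, -20], 0, -1],
  [[0, 0, -20], 0, -1],
  [[0, 0, -15], 0, -1],
  [[0, 0, 0], 0, -1],
  [[0, 0, 0], 0, -1],
])

```text
clock: 3.95
eef_pos: [506.4, 161.8, 188.9]
eef_rot: [3.141, -0.0, 1.592]
wrist_force: [0.5, 0.2, 0.5]
finger_gap: 93.7
finger_force: 0.0
```

Run:
```python
from h import *
a=camera("top")["color"][220:320,170:320];b=camera("scene")["color"][200:330,210:360]
cv2.imwrite("pics/c2.png",np.hstack([cv2.resize(a,(396,300)),cv2.resize(b,(346,300))]))
s=read_state();print(s["eef_pos"],s["wrist_force"])
```

```text
[506.48603136 161.89803675 189.08279791] [ 0.1861272   0.48725427 -0.16696212]
```

View pics/c2.png

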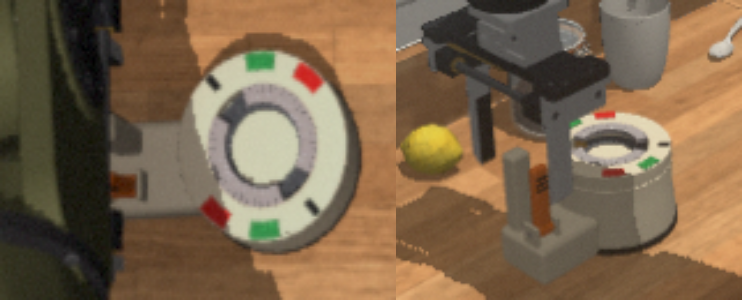

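The fingers straddle post and trigger correctly. I'll lower slightly and squeeze.

Call:
send_rows([
  [[0, 0, -4], 0, 0],
  [[0, 0, 0], 0, 0.2],
  [[0, 0, 0], 0, 0.6],
  [[0, 0, 0], 0, 0.6],
  [[0, 0, 0], 0, 0.6],
  [[0, 0, 0], 0, 0.6],
  [[0, 0, 0], 0, 0.6],
  [[0, 0, 0], 0, 0.6],
], squeeze=20)

```text
clock: 4.85
eef_pos: [504.6, 161.9, 183.4]
eef_rot: [-3.137, 0.0, 1.593]
wrist_force: [-13.9, -0.2, 19.0]
finger_gap: 34.0
finger_force: 21.3
```

Call:
send_rows([
  [[0, 0, 0], 0, 0.8],
  [[0, 0, 0], 0, 0.8],
  [[0, 0, 0], 0, 0.8],
  [[0, 0, 0], 0, 0.8],
], squeeze=30)

```text
clock: 5.25
eef_pos: [504.7, 161.9, 183.4]
eef_rot: [-3.137, 0.0, 1.593]
wrist_force: [-11.4, 0.2, 8.8]
finger_gap: 33.6
finger_force: 30.9
```

Run:
```python
from h import *
a=camera("top")["color"][240:310,180:250];b=camera("scene")["color"][220:330,220:340]
cv2.imwrite("pics/c3.png",np.hstack([cv2.resize(a,(400,400),interpolation=2),cv2.resize(b,(400,400))]))
s=read_state();print(s)
```

```text
{'clock': 5.35, 'joints': array([2.41100623e-01, 3.88937439e-01, 1.69917849e+00, 6.31055935e-04,
       1.05789414e+00, 2.18802360e-01]), 'qd': array([ 0.00081556,  0.00018363,  0.00077128, -0.0022162 ,  0.00023127,
        0.00137072]), 'effort': array([ -1.78899821, -51.5749526 , -34.35397625,  -0.58060868,
        -3.50715794,   0.0613944 ]), 'eef_pos': array([504.75210719, 161.89860468, 183.42400069]), 'eef_rot': array([-3.13716142e+00,  4.23458457e-04,  1.59278465e+00]), 'wrist_force': array([-12.54173029,   0.11841101,   8.22792869]), 'moment': array([-0.05671254,  2.65700867,  0.03620579]), 'finger_force': 30.880720987915993, 'finger_gap': 34.1371343388696}
```

View pics/c3.png

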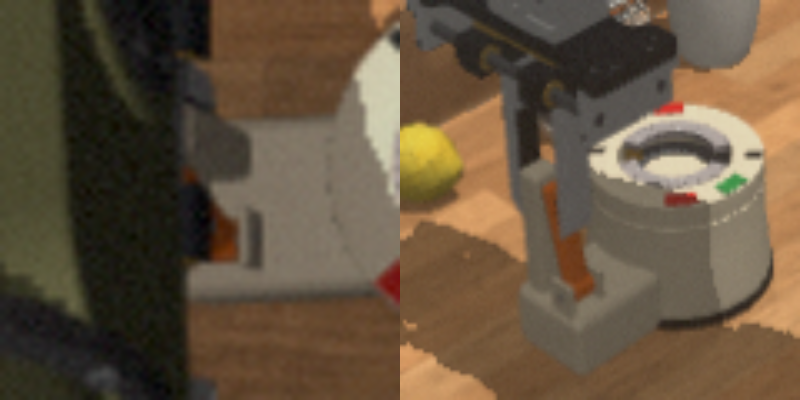

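The trigger is tilted right in against the post with 31 N on it, where 8 N is enough. Releasing.

Call:
send_rows([
  [[0, 0, 0], 0, 0],
  [[0, 0, 0], 0, -0.5],
  [[0, 0, 0], 0, -1],
  [[0, 0, 0], 0, -1],
  [[0, 0, 0], 0, -1],
  [[0, 0, 30], 0, -1],
  [[0, 0, 40], 0, -1],
  [[0, 0, 40], -5, -1],
  [[0, -20, 0], -8, -1],
  [[0, -30, 0], -8, -1],
  [[0, -40, 0], -8, -1],
  [[0, -40, 0], -8, -1],
], squeeze=30)

```text
clock: 6.55
eef_pos: [505.9, 30.7, 293.8]
eef_rot: [3.141, -0.0, 0.942]
wrist_force: [0.4, 1.1, -0.1]
finger_gap: 94.1
finger_force: 0.0
```

Run:
```python
from h import *
p=camera("top");s=p["color"];hsv=cv2.cvtColor(s,cv2.COLOR_BGR2HSV);H,S,V=[hsv[...,i].astype(int) for i in range(3)]
m=(H<16)&(S>170)&(V>80)
k=m[255:300,195:235];ys,xs=np.nonzero(k);print(len(xs),xs.mean()+195,ys.mean()+255)
q=camera("scene");cv2.imwrite("pics/c4.png",cv2.resize(q["color"][220:330,220:340],(480,440)))
s=read_state();print(s["eef_pos"],np.degrees(s["eef_rot"]))
```

```text
0 nan nan
[506.03451958  28.44948167 293.75571224] [1.79957625e+02 1.40669170e-02 5.37656265e+01]<stdin>:4: RuntimeWarning: Mean of empty slice.
  ret = ret.dtype.type(ret / rcount)
```

View pics/c4.png

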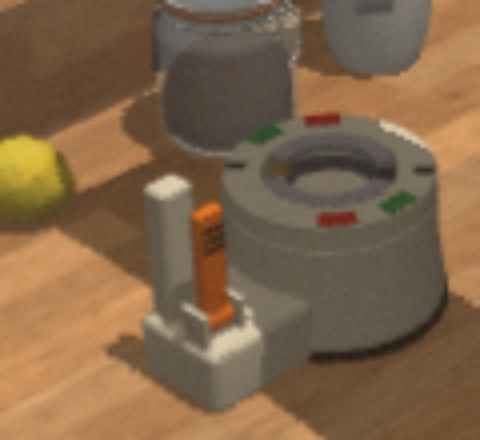

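The trigger stands upright again. Moving to the lid.

Call:
send_rows([
  [[3, -30, 0], -7.3, -1],
  [[3, -30, 0], -7.3, -1],
  [[3, -30, 0], -7.3, -1],
  [[3, -30, 0], -7.3, -1],
  [[3, -30, -10], -7.3, -1],
  [[3, -30, -20], -7.3, -1],
  [[2, -30, -30], -7.3, -1],
  [[2, -30, -30], -7.3, -1],
  [[0, -31, -30], -7.3, -1],
  [[0, 0, 0], 0, -1],
  [[0, 0, 0], 0, -1],
])

```text
clock: 7.75
eef_pos: [528.2, -238.9, 173.3]
eef_rot: [-3.141, 0.001, -0.198]
wrist_force: [0.9, 0.6, 0.4]
finger_gap: 93.6
finger_force: 0.0
```

Run:
```python
from h import *
for c in("scene","top"):
    p=camera(c)
    for t in("lid_bar","lid_foot"): print(c,t,[(world(p,r["point"]).round(1).tolist(),round(r["confidence"],2)) for r in spot_point(t,p)[:2]])
    if c=="scene": cv2.imwrite("pics/c5.png",cv2.resize(p["color"][150:270,330:450],(480,480)))
s=read_state();print(s["eef_pos"],np.degrees(s["eef_rot"]))
```

```text
scene lid_bar [([526.9, -240.9, 38.9], 0.67)]
scene lid_foot [([529.1, -243.2, -1.1], 0.64)]
top lid_bar []
top lid_foot []
[ 528.40956012 -238.50861305  174.64883145] [ 1.79976678e+02 -8.70463847e-02 -1.13593972e+01]
```

View pics/c5.png

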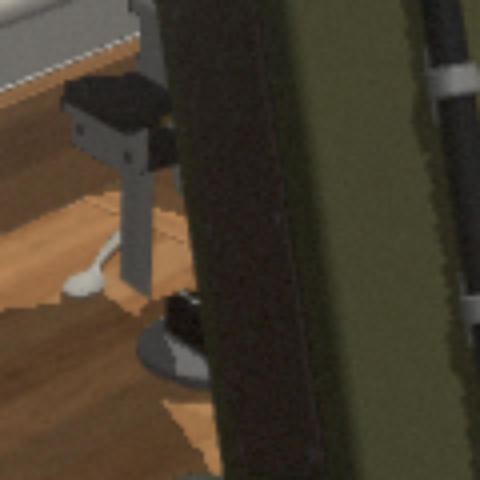

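Call:
send_rows([
  [[0, -4, -20], -0.5, -1],
  [[0, 0, -20], 0, -1],
  [[0, 0, -11], 0, -1],
  [[0, 0, 0], 0, -0.3],
  [[0, 0, 0], 0, 0.3],
  [[0, 0, 0], 0, 1],
  [[0, 0, 0], 0, 1],
  [[0, 0, 0], 0, 1],
  [[0, 0, 0], 0, 1],
  [[0, 0, 0], 0, 1],
], squeeze=35)

```text
clock: 9.05
eef_pos: [528.0, -243.2, 122.8]
eef_rot: [3.142, -0.0, -0.209]
wrist_force: [1.0, 0.5, 0.1]
finger_gap: 41.1
finger_force: 0.0
```

Call:
send_rows([
  [[0, 0, 0], 0, 1],
  [[0, 0, 0], 0, 1],
  [[0, 0, 0], 0, 1],
  [[0, 0, 0], 0, 1],
])

```text
clock: 9.45
eef_pos: [528.0, -243.2, 122.6]
eef_rot: [-3.142, 0.0, -0.209]
wrist_force: [0.3, -0.5, -0.2]
finger_gap: 21.5
finger_force: 35.0
```

Call:
send_rows([
  [[0, 0, 30], 0, 1],
  [[0, 0, 45], 0, 1],
  [[0, 0, 45], 0, 1],
  [[-3, 37, 0], 6.7, 1],
  [[-3, 38, 0], 6.7, 1],
  [[-3, 38, 0], 6.7, 1],
  [[-3, 38, 0], 6.7, 1],
  [[-3, 38, 0], 6.7, 1],
  [[-3, 38, 0], 6.7, 1],
  [[-3, 38, 0], 6.7, 1],
  [[-4, 36, 0], 6.6, 1],
  [[0, 0, 0], 0, 1],
])

```text
clock: 10.65
eef_pos: [502.4, 61.0, 242.6]
eef_rot: [-3.141, -0.0, 0.733]
wrist_force: [-0.6, -0.2, -0.5]
finger_gap: 21.6
finger_force: 35.0
```

Call:
send_rows([
  [[0, 0, 0], 0, 1],
])

```text
clock: 10.75
eef_pos: [502.9, 58.2, 242.6]
eef_rot: [-3.142, 0.0, 0.726]
wrist_force: [0.1, -0.3, -1.2]
finger_gap: 21.7
finger_force: 35.0
```

Run:
```python
from h import *
for c in("scene","top"):
    p=camera(c)
    for t in("lid_bar","lid_foot","mouth","grinder"): print(c,t,[(world(p,r["point"]).round(1).tolist(),round(r["confidence"],2)) for r in spot_point(t,p)[:2]])
    cv2.imwrite(f"pics/c6{c}.png",cv2.resize(p["color"][190:320,220:360],(560,520)))
s=read_state();print(s["eef_pos"],np.degrees(s["eef_rot"]),s["finger_gap"])
```

```text
scene lid_bar [([502.7, 60.9, 154.3], 0.56)]
scene lid_foot [([505.2, 59.1, 118.9], 0.76), ([543.6, 23.1, 83.2], 0.68)]
scene mouth [([682.7, -21.8, 1.9], 0.21)]
scene grinder [([499.6, 56.9, -2.2], 0.75)]
top lid_bar []
top lid_foot []
top mouth []
top grinder [([503.7, 53.7, 2.5], 0.68)]
[503.04156686  57.57372881 242.62057264] [-1.79996793e+02  1.93077996e-03  4.15099018e+01] 21.416546294675754
```

View pics/c6scene.png

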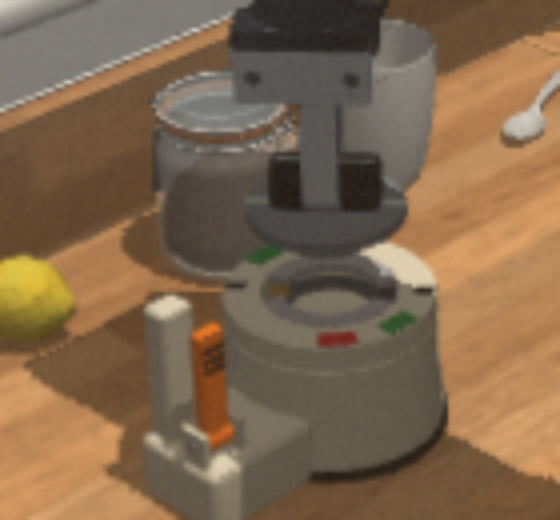

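The lid hangs level over the mouth, with its disc centred at about column 326 of the crop and the grinder mouth at about 330. I'll check the lateral offset by projecting both.

Run:
```python
from h import *
p=camera("scene");s=read_state();x,y,z=s["eef_pos"]
print("pred lid disc centre",pix(p,[[x,y,z-88-17]]),"pred tip", pix(p,[[x,y,z-90]]))
print("grinder pred with (502.6,57.4) and scene est (501.5,57.5)",pix(p,[[502.6,57.4,86],[501.5,57.5,86]]))
u=np.array([np.cos(.724),np.sin(.724),0])
print("px per mm along bar, across",pix(p,[[x,y,138]+u*10])-pix(p,[[x,y,138]]),pix(p,[[x,y,138]+np.cross([0,0,1],u)*10])-pix(p,[[x,y,138]]))
c=p["color"];g=cv2.cvtColor(c,cv2.COLOR_BGR2GRAY).astype(int)
for r in(231,234,236,238,240,242,244): print(r,g[r,276:330].tolist())
```

```text
pred lid disc centre [[300.67921054 240.85465216]] pred tip [[300.46758892 234.83068853]]
grinder pred with (502.6,57.4) and scene est (501.5,57.5) [[301.61583341 261.09239404]
 [301.92166278 261.29260921]]
px per mm along bar, across [[-4.58213923 -0.10302593]] [[-0.45372363  2.31165647]]
231 [100, 100, 103, 101, 99, 98, 99, 96, 94, 93, 88, 54, 37, 29, 36, 32, 36, 30, 37, 69, 84, 88, 89, 85, 86, 86, 87, 86, 61, 39, 31, 37, 37, 41, 36, 36, 36, 38, 38, 59, 100, 105, 104, 107, 110, 108, 109, 107, 104, 105, 126, 136, 141, 146]
234 [82, 80, 80, 78, 81, 77, 80, 80, 82, 81, 78, 54, 33, 34, 34, 32, 33, 38, 30, 53, 84, 87, 86, 88, 87, 83, 87, 87, 73, 44, 31, 33, 34, 33, 35, 30, 29, 33, 35, 65, 122, 118, 110, 104, 104, 101, 96, 93, 96, 144, 153, 153, 153, 156]
236 [73, 74, 73, 79, 80, 77, 83, 77, 73, 75, 74, 45, 32, 29, 32, 32, 31, 31, 32, 51, 80, 86, 88, 89, 87, 89, 85, 83, 75, 40, 34, 32, 28, 34, 37, 38, 28, 34, 40, 40, 71, 114, 119, 121, 100, 92, 98, 142, 151, 151, 151, 153, 153, 151]
238 [77, 74, 78, 78, 76, 79, 79, 78, 80, 76, 75, 53, 36, 26, 30, 32, 32, 34, 36, 52, 84, 87, 86, 87, 88, 86, 87, 87, 78, 44, 33, 32, 35, 32, 35, 35, 36, 38, 34, 41, 73, 74, 72, 74, 75, 106, 148, 153, 155, 155, 151, 152, 152, 154]
240 [77, 75, 78, 78, 76, 85, 84, 84, 85, 81, 86, 61, 39, 37, 35, 38, 25, 31, 34, 38, 77, 81, 79, 79, 79, 81, 84, 86, 78, 43, 31, 33, 32, 33, 32, 34, 32, 35, 33, 55, 107, 113, 111, 113, 111, 101, 140, 149, 152, 153, 150, 149, 149, 149]
242 [74, 74, 78, 79, 77, 75, 74, 73, 74, 73, 72, 74, 62, 63, 60, 54, 55, 51, 52, 55, 61, 61, 63, 61, 63, 62, 54, 53, 52, 48, 45, 46, 42, 44, 48, 45, 47, 43, 50, 69, 73, 74, 75, 74, 75, 70, 123, 143, 148, 149, 144, 140, 135, 132]
244 [75, 78, 77, 72, 76, 71, 66, 71, 75, 71, 72, 69, 70, 73, 75, 73, 73, 75, 75, 75, 75, 74, 74, 72, 73, 74, 74, 73, 75, 74, 75, 72, 76, 76, 74, 75, 75, 72, 73, 75, 76, 73, 71, 66, 61, 79, 135, 141, 138, 137, 140, 138, 139, 133]
```

Call:
send_rows([
  [[0.5, 0.5, -15], 0, 1],
  [[0, 0, -12], 0, 1],
  [[0, 0, -4], 0, 1],
  [[0, 0, -3], 0, 1],
  [[0, 0, -3], 0, 1],
  [[0, 0, 0], 0, 1],
])

```text
clock: 11.9
eef_pos: [503.5, 58.3, 205.6]
eef_rot: [-3.142, 0.0, 0.725]
wrist_force: [0.1, 0.0, -1.9]
finger_gap: 22.0
finger_force: 35.0
```

Call:
send_rows([
  [[0, 0, -3], 0, 1],
  [[0, 0, -3], 0, 1],
  [[0, 0, -3], 0, 1],
  [[0, 0, -1], 0, 1],
  [[0, 0, 0], 0, 1],
])

```text
clock: 12.4
eef_pos: [503.5, 58.3, 195.5]
eef_rot: [-3.141, 0.0, 0.725]
wrist_force: [-0.2, 0.2, -1.2]
finger_gap: 21.3
finger_force: 35.0
```

Call:
send_rows([
  [[0, 0, -0.7], 0, 1],
  [[0, 0, -0.7], 0, 1],
  [[0, 0, 0], 0, 1],
])

```text
clock: 12.7
eef_pos: [503.6, 58.3, 194.6]
eef_rot: [3.141, -0.0, 0.725]
wrist_force: [-1.4, -0.7, 3.3]
finger_gap: 22.1
finger_force: 35.0
```

Call:
send_rows([
  [[0, 0, 0], -4, 1],
  [[0, 0, 0], -4, 1],
  [[0, 0, 0], -4, 1],
  [[0, 0, 0], -4, 1],
  [[0, 0, 0], -4, 1],
  [[0, 0, 0], -4, 1],
  [[0, 0, 0], -4, 1],
  [[0, 0, 0], -4, 1],
  [[0, 0, 0], -4, 1],
  [[0, 0, 0], -3, 1],
  [[0, 0, 0], 0, 1],
  [[0, 0, 0], 0, 1],
], squeeze=45)

```text
clock: 13.9
eef_pos: [504.0, 57.9, 194.7]
eef_rot: [3.141, -0.002, 0.045]
wrist_force: [2.0, -4.9, 2.4]
finger_gap: 21.8
finger_force: 45.0
```

Run:
```python
from h import *
for c in("scene","top"):
    p=camera(c);cv2.imwrite(f"pics/c7{c}.png",cv2.resize(p["color"][215:315,230:350],(720,600),interpolation=2))
s=read_state();print(s["eef_pos"],np.degrees(s["eef_rot"]),s["finger_gap"],s["wrist_force"],s["moment"])
```

```text
[503.97397196  57.95920845 194.68595955] [ 1.79952664e+02 -9.63289772e-02  2.57412007e+00] 21.5961349027683 [ 3.1238665  -5.03245362  1.05068143] [-0.96055477 -0.46271914  0.10615728]
```

View pics/c7scene.png

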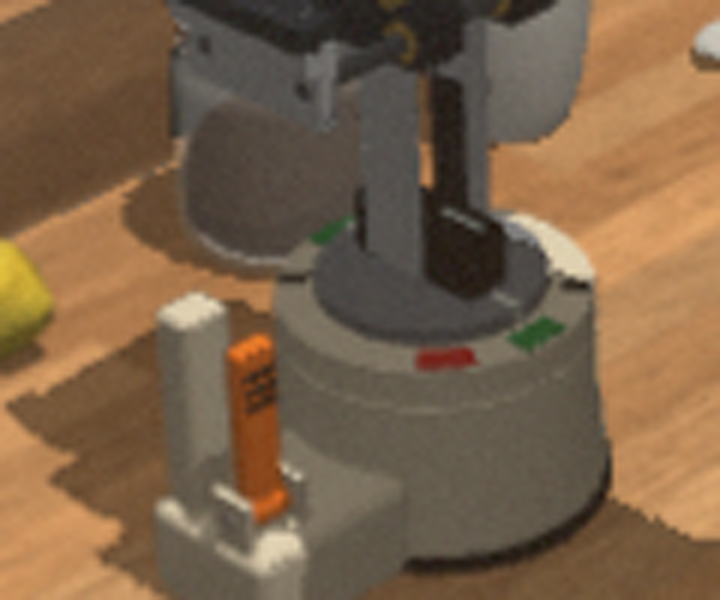

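The pointer at (512,300) lines up with the green band at (537,333). The lid is seated, and the 0.106 N m moment matches the spring at green. I'll trim by 1° and hand in.

Call:
send_rows([
  [[0, 0, 0], -1, 1],
  [[0, 0, 0], 0, 1],
  [[0, 0, 0], 0, 1],
])

```text
clock: 14.3
eef_pos: [503.9, 57.9, 194.7]
eef_rot: [3.141, -0.001, 0.028]
wrist_force: [1.3, -5.7, 2.3]
finger_gap: 21.7
finger_force: 45.0
```

```bash
python3 -c "
from cell import *
s=read_state();print(s['eef_rot'],s['moment'],s['wrist_force']);print(sign_off())"
```

```text
[ 3.14070403e+00 -1.30621344e-03  2.75670908e-02] [-1.02077711 -0.28520964  0.08906762] [ 1.32552996 -5.69287655  2.34913937]
the job is handed in; nothing more can be done
None
```

I squeezed the trigger right in and it sprang back, then seated the lid and turned it to the green bands, where the gripper still holds it; the job was handed in at about 14.3 s, and no verdict was shown.

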